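# Clear a marble slab and check its height on the sprung gauge

## Task

Using the bench brush, not the fingers, sweep the three stone chips off the marble slab into the gauge's catch tray, then lay the brush back on the bench clear of the gauge. Then press the gauge's knob straight down, gently, until its foot rests on the bare slab, keep it firmly there for two seconds so that it takes the reading, and let it spring back up. Leave the slab where it lies under the foot, and do not disturb the other things on the bench.

Things in the scene. Friction and masses are not known exactly. Their poses are not given: they have to be found in the camera images.
- gauge: Bench height gauge, fixed. Origin on the bench plane below the foot; +x to its column, +y to its catch tray. Dark bed x -70..70, y -70..50 mm, 15 mm high. Column behind with a display box (x 92..128, y -35..35 mm), 220 mm high. A 26 mm wide arm runs from it to the foot's axis, underside at 150 mm (guide bush 38 mm across, underside at 145 mm), top at 179 mm.
- tray_mid (a point): Middle of the floor of the gauge's open steel catch tray, 98 mm to +y of the gauge origin, 4 mm above the bench. In the gauge's axes the floor spans x -71..71, y 50..146 mm; walls 28 mm high on its three outer sides, none towards the bed, which it adjoins.
- plunger (a joint): Gauge plunger (m): 0 = up, at rest; grows as it is pressed down, at most 0.090. A spring returns it (about 2.5 N at rest, 4 N at the slab). The foot rests on the 30 mm slab at 0.065.
- knob_top (a point): Middle of the top of the plunger's round black knob (40 mm across, 20 mm tall), straight above the foot; 270 mm above the bench when up. Press here from above with the closed fingers. Once the foot has landed, a cushion spring lets the knob sink up to 12 mm farther (6 N rising to 18 N), then it is solid.
- foot: The gauge's plunger with its rubber-soled foot disc, 28 mm across, 6 mm thick, at its lower end; origin at the middle of the foot's underside, 110 mm above the bench when up.
- slab: Loose square marble slab, 110 x 110 x 30 mm, about 1 kg, lying on the gauge's bed under the foot, square to the bed. Origin at the centre of its underside; its top is 45 mm above the bench.
- chip_a: Brown stone chip, 24 x 19 x 14 mm, on the slab; origin at the centre of its underside.
- chip_b: Brown stone chip, 21 x 18 x 15 mm, on the slab; origin at the centre of its underside.
- chip_c: Brown stone chip, 27 x 20 x 12 mm, on the slab; origin at the centre of its underside.
- brush: Wooden bench brush, 180 g, lying bristles down on the bench left or right of the gauge. Origin on the bristles' underside below the middle of the head; x along the brush, handle to -x. Stiff bristles 120 x 26 mm, 28 mm tall; wooden back 124 x 30 mm, up to 45 mm high; straight handle from x -61 to -191 mm, 24 mm wide, 18 mm thick.
- brush_grip (a point): Point on the middle of the brush's handle, 95 mm to -x of the brush origin and 36.5 mm above the underside of its bristles; grip across the brush (24 mm) here.
- vase: Bystander: rose stone vase, 76 mm across, 140 mm tall. Origin under its base.
- label_roll: Bystander: roll of paper labels standing on end, 68 mm across, 40 mm tall. Origin under its centre.
- cup: Bystander: onyx cup, 72 mm across, 75 mm tall. Origin under its base.
- tree: Bystander: grey stone fir-tree ornament, 70 mm across, 120 mm tall. Origin under its base.
- candle_jar: Bystander: low onyx candle pot with a wooden lid, 72 mm across, 45 mm tall. Origin under its base.

How it is judged:
By the outcome, as a careful person would: the job done as asked, in the order asked, and still so for the second after the job is handed in, with the robot touching nothing.
It also fails if it takes over 72 s, if anything falls off the work surface, if the arm or the gripper's body presses on something with over 40 N, if the wrist force passes 120 N, or if a joint passes its speed limit or range.

## Robot

A 7-joint arm with a two-finger parallel gripper is mounted at the origin on the work surface. World frame = base frame: x ahead of the robot, y to its left, z up, the work surface at z = 0. Lengths are in m, angles in rad, forces in N, time in s.
With the tool pointing down it reaches from about 0.4 to 0.9 m from the base axis. Payload 5.5 kg.
Tool frame: the origin (TCP) lies midway between the tips of the shut fingers; the grasp point (between the pads) lies 19 mm behind it (manip.grip_depth is the distance from the TCP to the grasp point, in m); z points along the fingers, x is the direction in which the jaws open and shut, and the axes are right-handed (so a half turn about z gives the same grasp; the last joint's range is limited). The gripper opens to 92 mm and grips with 3 to 60 N. Pads are 19 mm wide; open, the fingers measure 130 mm over their backs; the gripper's body (75 mm by 190 mm) begins 47 mm behind the grasp point.
Start: joints at [-0.94, 0.501, -0.427, 1.55, 0.221, 1.138, -0.21], TCP at [0.234, 0.607, 0.227] pointing down, gripper open.
Joint ranges: [-2.88, 2.88], [-0.31, 2.03], [-1.54, 1.56], [0.2, 2.42], [-1.41, 4.55], [0.19, 2.02], [-2.57, 2.57]. Speed limits (rad/s): [2.57, 2.57, 3.14, 3.14, 3.14, 3.14, 3.14].

## Interface

Orientations are given as a unit quaternion [x, y, z, w].
In Python, from bench import manip, effector, viewer gives the robot as it stands. Calls block until the motion is done:
- manip.move_pose(position, orientation): joint-space move of the TCP to a pose.
- manip.servo_line(position, ori=None, vel=0.15): straight line of the TCP; ori=None keeps the orientation; vel is the mean speed in m/s.
- manip.movej(angles): joint-space move.
- effector.open_jaws() and effector.close(f_grip=None): open the fingers fully, or close them until they stop; f_grip is the grip in N (None keeps the last).
- manip.sleep(seconds).
- manip.solve_ik(position, orientation): joint angles nearest the present ones, or None.
- viewer.get_image(name): name is "scene" or "top" or "wrist"; returns the picture (400x640x3 uint8, red, green, blue); there is no depth.
- viewer.get_calibration(name): a dict with "vfov" (degrees; the focal length in pixels is half the picture's height over the tangent of half this angle, whatever the lens; pixels are square), "cx", "cy" (the principal point, pixels), "eye" and "attitude" of the camera in the world. Camera axes: x right, y down, z forward; pixel columns grow to the right and rows downward; lengths in m; the calibration is good to about 2 mm. A picture is of the moment at which its call begins: read the wrist's pose just before it. get_calibration takes no time and is no camera call; for the wrist camera it gives the pose at the moment of the call.
A pose or a line that the arm cannot do raises manip.PlanningError and nothing moves.
- manip.hand_in(): hands the job in, once; it reports no verdict.
Readings, each from a call of its own:
- manip.current_clock(): time.
- manip.current_q(): joint angles.
- manip.current_joint_velocities(): joint speeds.
- manip.current_tau(): joint torques, N m.
- manip.current_tool_pos(): TCP position.
- manip.current_tcp_rot(): TCP orientation.
- manip.current_force(): force on the tool from outside, world axes, zero at the start.
- manip.current_wrist_torque(): the same for the moment, N m.
- manip.current_finger_gap(): finger opening in m.
Only numpy, scipy, OpenCV 4.12 (cv2) and the standard library are available. Lean on these libraries where they do the work, as an engineer would, in place of code of your own. Each camera call takes 0.05 s, during which the arm holds its last target. There are 200 camera calls.

## Working session

There is one attempt and no reset: what is moved stays moved. The work goes in short steps, each a Python script; the robot and the scene stay as the last script left them, time stands still between calls to the robot, and variables do not carry over. Pictures are saved under pics/ and viewed, about 8 in all and at most 12, crops included, and the job is handed in when it is done.

```bash
mkdir -p pics
cat > h.py <<'E'
import numpy as np, cv2
from bench import manip, effector, viewer
from scipy.spatial.transform import Rotation as R
def snap(n,f):
    im=viewer.get_image(n); cv2.imwrite('pics/'+f,im[:,:,::-1]); return im
def att(a):
    a=np.array(a,float)
    return R.from_quat(a).as_matrix() if a.size==4 else a.reshape(3,3)
def ray(c,u,v):
    f=200/np.tan(np.radians(c['vfov'])/2)
    d=att(c['attitude'])@np.array([(u-c['cx'])/f,(v-c['cy'])/f,1]); return np.array(c['eye']),d
def px2w(c,u,v,z):
    e,d=ray(c,u,v); return e+d*(z-e[2])/d[2]
def w2px(c,p):
    f=200/np.tan(np.radians(c['vfov'])/2)
    q=att(c['attitude']).T@(np.array(p)-np.array(c['eye'])); return f*q[0]/q[2]+c['cx'],f*q[1]/q[2]+c['cy']
E
python3 - <<'E'
from h import *
for n in('top','scene'):
    snap(n,n+'0.png'); print(n,viewer.get_calibration(n))
print(manip.current_clock(),manip.current_tcp_rot(),manip.current_tool_pos(),manip.grip_depth)
E
```

```text
top {'vfov': 54.446663796574526, 'cx': 313.1534498836423, 'cy': 200.3957085378232, 'eye': array([0.39184907, 0.02024374, 1.12960392]), 'attitude': array([-0.65923408,  0.7449406 , -0.07522896,  0.06938677])}
scene {'vfov': 42.46963684591087, 'cx': 318.9548031239819, 'cy': 203.72816047003312, 'eye': array([1.524102  , 0.16735581, 0.95743617]), 'attitude': array([ 0.59445982,  0.67941194, -0.32823196, -0.27799408])}
0.1 [ 8.24479343e-01  5.65891371e-01 -7.39674093e-04  4.70409886e-04] [0.23352053 0.60591697 0.22577967] 0.0188
```

View pics/top0.png

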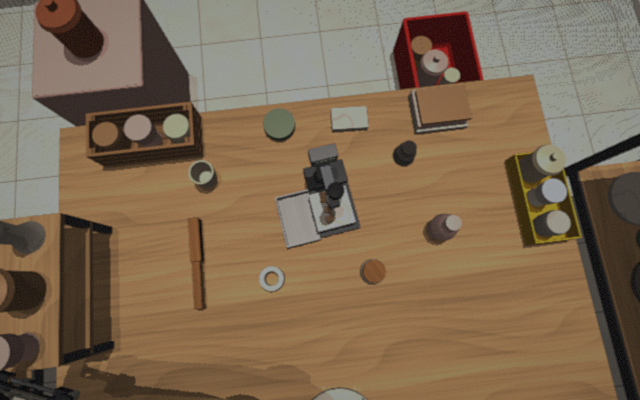

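View pics/scene0.png

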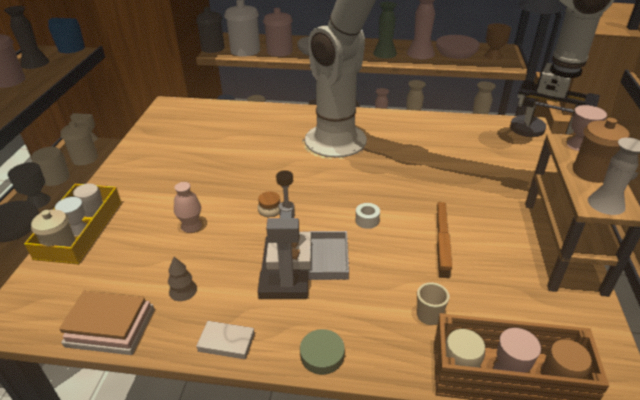

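The top view shows the gauge near (330,200), with its column away from the robot and the tray to its left. The brush is at about (196,262), head at the upper end and handle towards the robot. I'll enlarge the crops to read pixels.

Run:
```python
import cv2,numpy as np
t=cv2.imread('pics/top0.png'); 
a=cv2.resize(t[130:260,265:375],None,fx=4.6,fy=4.6,interpolation=cv2.INTER_CUBIC)
b=cv2.resize(t[205:320,175:215],None,fx=5.2,fy=5.2,interpolation=cv2.INTER_CUBIC)
o=np.zeros((600,740,3),np.uint8); o[:a.shape[0],:a.shape[1]]=a; o[:b.shape[0],520:520+b.shape[1]]=b
cv2.imwrite('pics/crop.png',o)
```

```text
(no output)
```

View pics/crop.png

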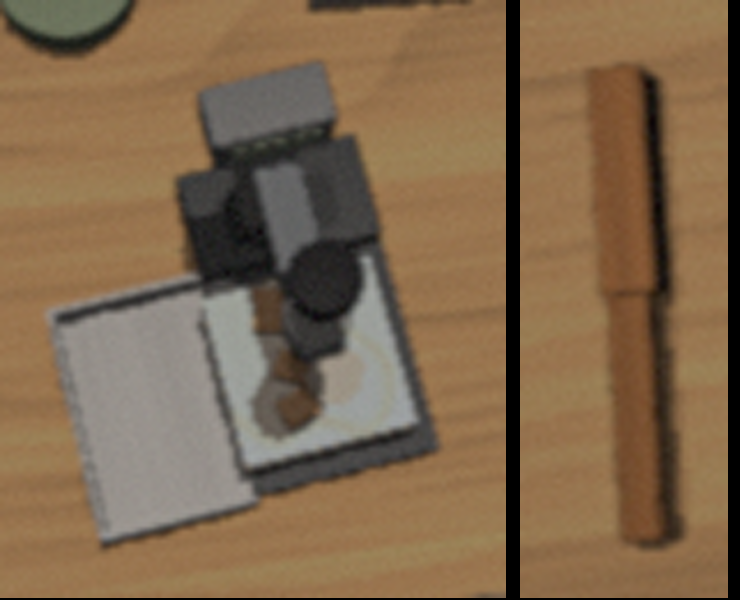

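The enlarged crop shows the knob at (323,280), the chips at about (266,310), (290,360) and (298,403), and the slab's near corners at (248,468) and (418,425). The brush head runs from (614,68) to (627,293), with the handle end at (646,540). Next I'll fit the poses.

Run:
```python
from h import *
from scipy.optimize import least_squares
c=viewer.get_calibration('top')
A=lambda x,y:(265+x/4.6,130+y/4.6); B=lambda x,y:(175+(x-520)/5.2,205+y/5.2)
obs=[((0,0,.27),A(323,280)),((-.07,-.07,.015),A(438,450)),((-.073,.148,.028),A(103,545)),((.073,.148,.028),A(50,315)),
((.128,.035,.22),A(200,95)),((.128,-.035,.22),A(325,62)),((.092,-.035,.22),A(335,115)),((.092,.035,.22),A(210,148))]
def P(p,q): 
    s,k=np.sin(p[2]),np.cos(p[2]); return (p[0]+k*q[0]-s*q[1],p[1]+s*q[0]+k*q[1],q[2])
f=lambda p:np.ravel([np.subtract(w2px(c,P(p,q)),o) for q,o in obs])
r=least_squares(f,[.4,0,0]); print('gauge',r.x,np.degrees(r.x[2])); print(r.fun.reshape(-1,2).round(1).tolist())
inv=lambda w:(R.from_euler('z',-r.x[2]).as_matrix()@(w-np.array([r.x[0],r.x[1],0]))).round(4)
for n,p,z in(('slabNL',A(248,468),.045),('slabNR',A(418,425),.045),('FR',A(375,255),.045),('chip1',A(266,310),.055),('chip2',A(290,362),.055),('chip3',A(298,403),.055)): print(n,inv(px2w(c,*p,z)))
for n,p in(('headend',B(614,68)),('headrear',B(627,293)),('hend',B(646,540))): print(n,px2w(c,*p,.045).round(4), inv(px2w(c,*p,.045)))
for n,p,z in(('roll',(272,279),.04),('candle',(373,271),.045),('vase',(440,228),.1),('tree',(405,153),.06),('cup',(203,173),.075),('basket?',(200,158),.06),('green',(279,125),.04)): print(n,px2w(c,*p,z).round(3))
```

```text
gauge [ 0.58565547 -0.05141369  0.12941469] 7.414915462907644
[[0.5, -0.1], [0.6, 0.1], [-0.1, -1.1], [-0.4, -0.1], [-1.1, -1.0], [-0.8, -0.5], [0.9, 1.5], [0.3, 1.1]]
slabNL [-0.0543  0.0511  0.045 ]
slabNR [-0.0546 -0.0563  0.045 ]
FR [ 0.0553 -0.0592  0.045 ]
chip1 [0.0362 0.0163 0.055 ]
chip2 [0.0011 0.0103 0.055 ]
chip3 [-0.0246  0.0121  0.055 ]
headend [0.607  0.3405 0.045 ] [0.0718 0.3859 0.045 ]
headrear [0.4852 0.3407 0.045 ] [-0.049   0.4018  0.045 ]
hend [0.3573 0.3385 0.045 ] [-0.1762  0.4162  0.045 ]
roll [0.412 0.136 0.04 ]
candle [ 0.4   -0.142  0.045]
vase [ 0.489 -0.327  0.1  ]
tree [ 0.719 -0.282  0.06 ]
cup [0.726 0.296 0.075]
basket? [0.777 0.306 0.06 ]
green [0.858 0.071 0.04 ]
```

```bash
cat >> h.py <<'E'
G=np.array([0.5857,-0.0514]); YAW=0.1294
def down(yaw):  # tool z down, tool x along world y rotated by yaw
    x=np.array([-np.sin(yaw),np.cos(yaw),0]);z=np.array([0,0,-1.]);return R.from_matrix(np.c_[x,np.cross(z,x),z]).as_quat()
def g2w(x,y,z):
    k,s=np.cos(YAW),np.sin(YAW); return [G[0]+k*x-s*y,G[1]+s*x+k*y,z]
def st(m=''): print(m,round(manip.current_clock(),2),np.round(manip.current_tool_pos(),4),'F',np.round(manip.current_force(),2),'gap',round(manip.current_finger_gap(),4))
E
python3 - <<'E'
from h import *
manip.servo_line([.3,.45,.24],vel=.25)
manip.move_pose([.451,.340,.12],down(0)); st('above')
manip.servo_line([.451,.340,.0180],vel=.12); st('at')
effector.close(60); st('closed')
manip.servo_line([.451,.340,.06],vel=.1); st('lift')
manip.servo_line([.451,.340,.36],vel=.25); st('up'); print(manip.current_wrist_torque())
snap('scene','s1.png'); snap('top','t1.png')
a=cv2.imread('pics/s1.png'); 
cv2.imwrite('pics/s1c.png',cv2.resize(a[20:270,300:600],None,fx=2.4,fy=2.4,interpolation=cv2.INTER_CUBIC))
E
```

```text
above 1.82 [0.4499 0.3425 0.1203] F [-0.27  0.5   0.54] gap 0.0918
at 2.83 [0.4515 0.3406 0.0187] F [-0.71  0.1   0.75] gap 0.0915
closed 3.89 [0.451 0.34  0.018] F [-0.81  0.05  0.01] gap 0.0234
lift 4.46 [0.451  0.3398 0.0601] F [-0.25 -0.58 -1.56] gap 0.0235
up 5.81 [0.4503 0.3394 0.3584] F [ 0.32 -0.07 -2.54] gap 0.0236
[0.00314332 0.13391186 0.0313669 ]
```

View pics/s1c.png

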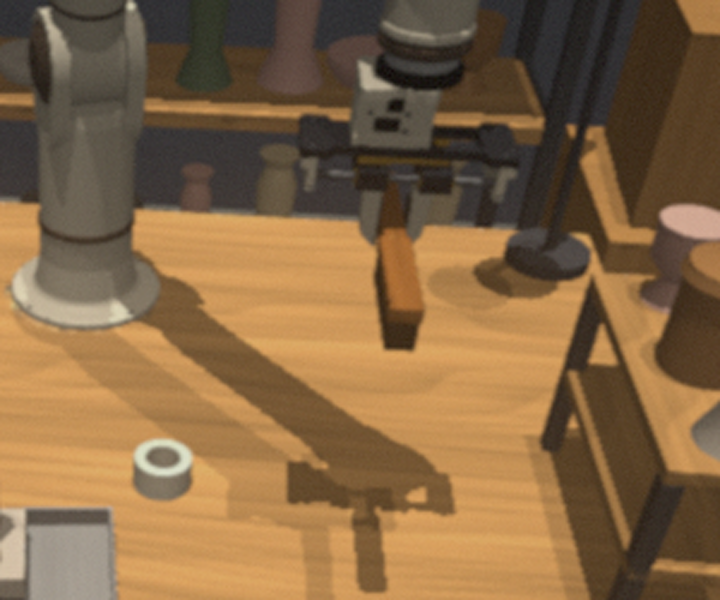

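The brush is held across the handle and looks level. Its front top edge is at about crop (402,313). I'll check droop numerically, then move over the gauge.

Run:
```python
from h import *
c=viewer.get_calibration('scene'); t=manip.current_tool_pos()
for dz in(0,-.005,-.01,-.02):
    print(dz,np.add(w2px(c,(t[0]+.156,t[1],t[2]+.027+dz)),(-300,-20))*2.4)
q=down(YAW); bx=.004   # head centre at gauge x=bx
B=lambda y,z:g2w(bx-.094,y,z)
manip.move_pose(B(-.055,.36),q); st('over')
manip.servo_line(B(-.055,.15),vel=.2); st('mid')
snap('scene','s2.png'); snap('wrist','w2.png')
a=cv2.imread('pics/s2.png'); a=cv2.resize(a[150:310,220:380],None,fx=3.7,fy=3.7,interpolation=cv2.INTER_CUBIC)
cv2.imwrite('pics/s2c.png',a)
```

```text
0 [405.72686679 303.69557003]
-0.005 [404.71827873 308.68221357]
-0.01 [403.71573242 313.63898557]
-0.02 [401.72854922 323.46398223]
over 7.59 [ 0.504 -0.116  0.36 ] F [ 0.97  0.74 -1.98] gap 0.0237
mid 8.79 [ 0.5045 -0.1176  0.151 ] F [-0.04 -0.31 -2.01] gap 0.0235
```

View pics/s2c.png

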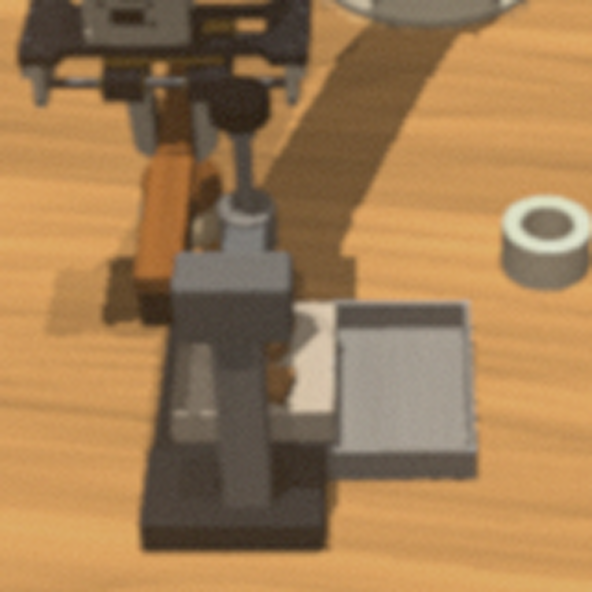

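View pics/w2.png

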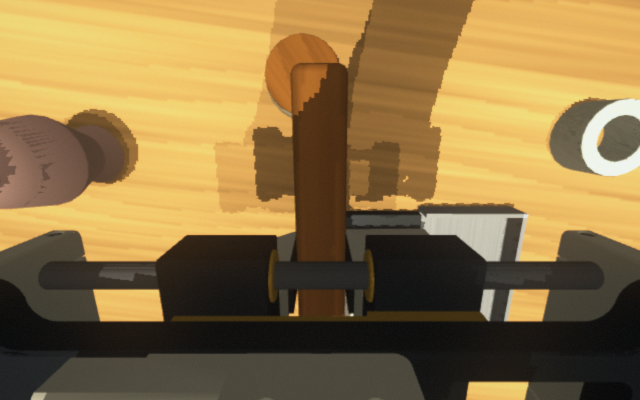

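The scene view shows the brush clear of the foot on the right of the gauge, with the chips and tray visible. The wrist view shows the handle held straight, with the candle pot below and clear of it. The brush tip may droop a little, so I'll level it by pitching the tool, then feel for the slab.

Run:
```python
from h import *
c=viewer.get_calibration('scene'); t=manip.current_tool_pos()
k,s=np.cos(YAW),np.sin(YAW)
for dz in(0,-.005,-.01): 
    print(dz,[(np.add(w2px(c,(t[0]+k*.156,t[1]+s*.156,t[2]+h+dz)),(-220,-150))*3.7).round(1) for h in(.027,-.018)])
bx=.004; q=down(YAW); B=lambda y,z:g2w(bx-.094,y,z)
manip.servo_line(B(-.045,.10),vel=.1)
f0=np.mean([manip.current_force() for _ in range(1)],axis=0); t0=manip.current_wrist_torque()
z=.10
while z>.0625:
    z-=.003 if z>.082 else .0015
    manip.servo_line(B(-.045,z),vel=.04); manip.sleep(.1)
    f=manip.current_force()-f0
    if z<.083: print(round(z,4),f.round(2),(manip.current_wrist_torque()-t0).round(3))
    if f[2]>2.0: break
st()
snap('scene','s3.png'); a=cv2.imread('pics/s3.png'); a=cv2.resize(a[150:310,220:380],None,fx=3.7,fy=3.7,interpolation=cv2.INTER_CUBIC)
cv2.imwrite('pics/s3c.png',a)
```

```text
0 [array([153., 269.]), array([158.9, 322.2])]
-0.005 [array([153.7, 275. ]), array([159.5, 327.9])]
-0.01 [array([154.3, 281. ]), array([160.1, 333.6])]
0.082 [-0.79 -0.73 -1.19] [-0.021  0.001 -0.005]
0.0805 [-0.83 -0.21 -0.25] [-0.091 -0.032 -0.013]
0.079 [-0.67 -0.17 -0.76] [-0.035 -0.047  0.024]
0.0775 [ 0.08 -0.31 -0.93] [-0.068 -0.056 -0.03 ]
0.076 [-0.76 -0.3  -1.33] [-0.093 -0.062 -0.028]
0.0745 [-0.99 -1.4  -0.68] [-0.055 -0.052 -0.012]
0.073 [-0.9  -0.95 -0.57] [-0.026 -0.035  0.025]
0.0715 [ 0.08  0.58 -0.96] [-0.062 -0.073 -0.044]
0.07 [-0.99 -0.09 -1.34] [-0.139 -0.088  0.043]
0.0685 [-1.02 -0.51 -1.15] [-0.071 -0.063 -0.014]
0.067 [-1.85 -0.31 -0.86] [-0.052 -0.091 -0.019]
0.0655 [-0.39  0.   -0.69] [-0.073 -0.013  0.016]
0.064 [-0.43 -0.88 -1.05] [-0.032 -0.064 -0.001]
0.0625 [-2.09 -1.28  4.01] [-0.024  0.123  0.033]
 16.2 [ 0.5025 -0.1077  0.0628] F [-1.43 -0.8   3.03] gap 0.0237
```

View pics/s3c.png

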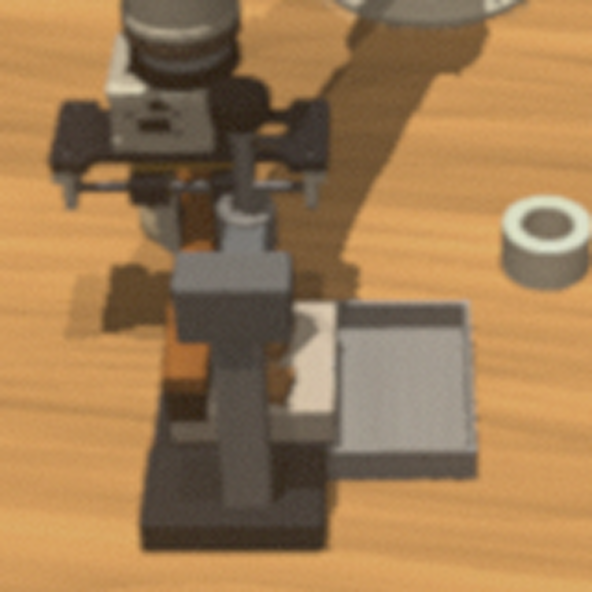

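Contact came at TCP z ≈ 0.0628, which is exactly the level-brush height, so there's no droop. The picture shows the brush on the slab's right edge and the slab in place. I'll raise it 1.5 mm and sweep.

Run:
```python
from h import *
bx=.004; B=lambda y,z:g2w(bx-.094,y,z)
manip.servo_line(B(-.045,.0640),vel=.05)
for y in(-.01,.02,.05,.085): manip.servo_line(B(y,.0640),vel=.09); st(y)
manip.servo_line(B(.085,.30),vel=.25)
manip.move_pose([.40,.345,.33],down(0)); st()
snap('top','t4.png'); a=cv2.imread('pics/t4.png')
cv2.imwrite('pics/t4c.png',cv2.resize(a[130:260,265:375],None,fx=4.6,fy=4.6,interpolation=cv2.INTER_CUBIC))
snap('scene','s4.png')
```

```text
-0.01 17.04 [ 0.4978 -0.0728  0.064 ] F [ 0.08 -0.31 -2.09] gap 0.0235
0.02 17.52 [ 0.4939 -0.0432  0.064 ] F [ 0.2  -0.75 -1.42] gap 0.0237
0.05 18.01 [ 0.4901 -0.0136  0.064 ] F [ 0.42 -0.54 -1.37] gap 0.0233
0.085 18.55 [0.4855 0.0209 0.064 ] F [ 0.37  0.53 -1.9 ] gap 0.0236
 20.91 [0.4009 0.3434 0.3293] F [ 1.45 -1.19 -2.11] gap 0.0235
```

View pics/t4c.png

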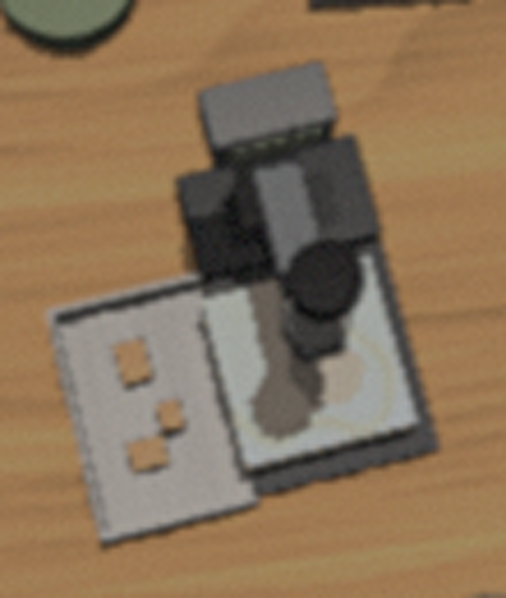

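All three chips, at crop (132,362), (168,415) and (149,455), lie in the tray. The slab is bare and unmoved, with its corners still at (248,468) and (418,425). Now I'll lay the brush back and press the knob.

Run:
```python
from h import *
manip.servo_line([.451,.340,.33],vel=.25)
manip.servo_line([.451,.340,.05],vel=.25)
manip.servo_line([.451,.340,.0185],vel=.05); manip.sleep(.2); st('lay')
manip.servo_line([.451,.340,.0178],vel=.02); manip.sleep(.1); st('lay2')
effector.open_jaws(); manip.sleep(.2); st('open')
manip.servo_line([.451,.340,.33],vel=.25)
effector.close(20)
manip.move_pose(g2w(0,0,.33),down(YAW)); st('above knob')
snap('top','t5.png'); snap('scene','s5.png')
a=cv2.imread('pics/t5.png')[110:320,175:385]; b=cv2.imread('pics/s5.png')[100:310,220:480]
r=lambda i:cv2.resize(i,None,fx=1.7,fy=2.4 if 0 else 1.7,interpolation=cv2.INTER_CUBIC)
cv2.imwrite('pics/c5.png',np.hstack([r(a),r(b)]))
```

```text
lay 23.62 [0.451  0.34   0.0184] F [ 0.19 -0.86 -1.3 ] gap 0.0237
lay2 23.97 [0.4511 0.3401 0.018 ] F [-0.49 -0.07  0.33] gap 0.0233
open 25.34 [0.451  0.34   0.0178] F [-0.55 -0.34 -0.38] gap 0.0919
above knob 29.72 [ 0.5858 -0.0494  0.33  ] F [-0.1   0.07 -0.2 ] gap 0.0005
```

View pics/c5.png

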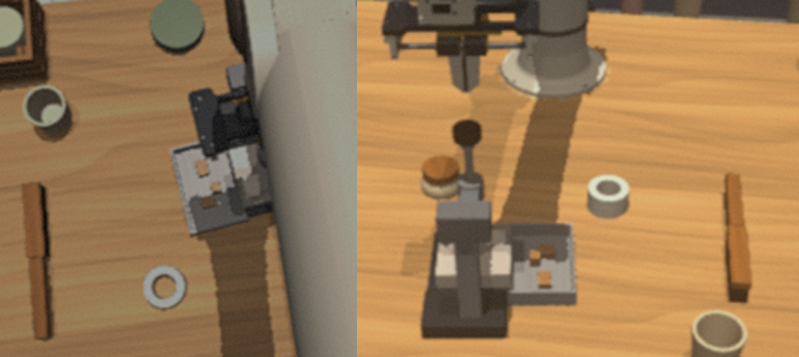

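The brush lies flat where it started, at (38,260) in the left half. The chips are in the tray. In the right half, the fingers at x ≈ 465 are right above the knob at (467,132).

Run:
```python
from h import *
T=lambda z,v:manip.servo_line(g2w(0,0,z),vel=v)
T(.280,.08); manip.sleep(.2); f0=manip.current_force(); st('near')
T(.262,.02); st('touch')
T(.212,.035); st('down')
z=.212
while z>.1965:
    z-=.002; T(z,.02); manip.sleep(.1); f=(manip.current_force()-f0)[2]; print(round(z,4),round(manip.current_tool_pos()[2],4),round(f,2))
    if f>11.5: break
for i in range(6): manip.sleep(.5); print((manip.current_force()-f0).round(1))
snap('scene','s6.png')
T(.212,.02); st('rel'); T(.262,.05); T(.30,.06); st('off'); T(.36,.2)
manip.move_pose([.42,.12,.38],down(YAW)); st('away')
snap('top','t6.png'); snap('scene','s7.png')
a=cv2.imread('pics/t6.png')[110:320,175:385]; b=cv2.imread('pics/s7.png')[100:310,220:480]
r=lambda i:cv2.resize(i,None,fx=1.7,fy=1.7,interpolation=cv2.INTER_CUBIC)
cv2.imwrite('pics/c7.png',np.hstack([r(a),r(b)]))
```

```text
near 30.79 [ 0.5861 -0.0514  0.2807] F [ 0.25 -0.3   0.86] gap 0.0004
touch 31.84 [ 0.5857 -0.0514  0.2621] F [-1.64  0.69  1.41] gap 0.0004
down 33.42 [ 0.5858 -0.0514  0.2122] F [-0.39 -0.51  2.8 ] gap 0.0003
0.21 0.21 2.0
0.208 0.208 2.41
0.206 0.2061 2.66
0.204 0.2044 4.88
0.202 0.2027 7.31
0.2 0.201 8.95
0.198 0.1993 9.82
0.196 0.1976 12.97
[-4.5  0.9 12.2]
[-5.3  1.5 12.8]
[-4.6  0.6 12.9]
[-3.8  0.9 12.7]
[-4.2  0.5 11.9]
[-4.4  0.4 12. ]
rel 40.22 [ 0.5857 -0.0514  0.2119] F [ 0.   -0.31  3.72] gap 0.0004
off 42.15 [ 0.5855 -0.0514  0.2998] F [ 0.21  0.01 -0.89] gap 0.0008
away 43.55 [0.4209 0.1187 0.3797] F [ 0.14 -1.09  0.31] gap 0.0003
```

View pics/c7.png

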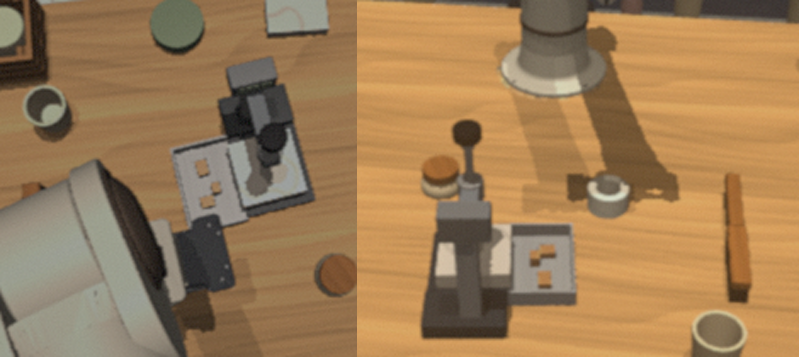

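The knob is back up at (467,132), with the slab bare and in place, the chips in the tray and the brush on the bench.

```bash
python3 -c "
from h import *
manip.sleep(.3); print(manip.hand_in(), manip.current_clock())"
```

```text
the job is handed in; nothing more can be done
the job is handed in; nothing more can be done
```

The job is done and handed in at about 44 s of the 72 s allowed; the hand-in gave no verdict.

- **Sweep:** I gripped the brush by its handle and swept the slab once, about 1 mm above it. All three chips went into the catch tray. I then laid the brush back where it had been, clear of the gauge.
- **Reading:** I pressed the knob slowly with the closed fingers. The force began to rise at the expected landing height (knob top about 0.205 m). I held it at about 12–13 N for 3 s, then released it.
- **Last pictures:** The knob is back up, the slab is bare and in its place under the foot, and the chips are in the tray. The brush lies on the bench, and the bystanders in view look undisturbed. I did not check the vase and tree in the last pictures, but the planned path stayed clear of them. The robot touches nothing.
- **Readings that disagreed:**
  - One picture suggested the brush tip drooped 5–10 mm. The touch on the slab showed it was level.
  - During the hold there was a sideways force of about 4–5 N on the tool. The slab did not visibly move.

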